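# Clamp a lock cylinder in the ratchet vise

## Robot

A 6-joint arm with a two-finger parallel gripper is mounted at the origin on the work surface. World frame = base frame: x ahead of the robot, y to its left, z up, the work surface at z = 0. Lengths are in mm, angles in rad, forces in N, time in s.
With the tool pointing down it reaches from about 325 to 775 mm from the base axis. Payload 9.3 kg.
Tool frame: the origin (TCP) lies on the centre line of the jaws, within the pads' length; the fingertips stand 14 mm ahead of it and the grasp point (between the pads) lies 5 mm behind it; z points along the fingers, y is the line along which they close (so a half turn about z gives the same grasp; the last joint's range is limited). The gripper opens to 85 mm and grips with 20 to 120 N. Pads are 22 mm wide; open, the fingers measure 114 mm over their backs; the gripper's body (76 mm by 85 mm) begins 54 mm behind the grasp point. The pads swing forward as they close: fully open they stand 13 mm farther back than shut.
Start: joints at [1.165, 0.259, 0.021, 1.334, 0, 1.418], TCP at [137.565, 532.515, 245.279] pointing down, gripper open.
Joint ranges: [-3.04, 3.04], [-0.91, 1.82], [-1.04, 1.36], [-1.92, 1.95], [-1.52, 1.45], [-3.14, 3.14]. Speed limits (rad/s): [2.22, 2.22, 2.79, 3.14, 3.14, 3.14].

## Interface

Orientations are given as a 3x3 rotation matrix whose columns are the frame's x, y, z axes.
In Python, from bench import manip gives the robot as it stands. The module is installed in compiled form; this text tells all that it offers.
- The arm moves only by the tool servo_tool, never from a script. Its argument "moves" is a list of rows, each an object of numbers: "jaw": the finger opening in m, from 0 to 0.0854; "dx", "dy", "dz": the shift along the tool's x, y, z in m; "yaw": the turn about the tool's z in degrees. In form: [{"jaw": .., "dx": .., "dy": .., "dz": .., "yaw": ..}, ...]. A call has 1 to 12 rows; each row is the pose to reach, as a shift and turn from the pose commanded when the call began, along the tool's axes at that moment; what a row does not reach only later rows make up. A row lasts 1/10 s, in which the tool goes at most 50 mm and 8.59 degrees, less where a joint would pass 70% of its speed; a pose out of reach is approached as far as the arm can. A call with a gripper value outside its range is refused whole. The fingers move at their own pace and stop on an object; "squeeze" is the grip in N (left out, the last holds). Time passes only in rows, so rows that repeat a pose let the fingers close. It gives the time, the measured TCP pose, the force, the opening and the grip force at its end, in the units of the state.
- manip.sense(): the state, without advancing time (a new reading comes with each control period).
- manip.capture(name): name is "side" or "top" or "wrist"; returns the picture (400x640x3 uint8, red, green, blue); there is no depth.
- manip.camera_params(name): a dict with "K" (3x3 intrinsics, pixels), "xyz" and "attitude" of the camera in the world. Camera axes: x right, y up, looking along -z (the intrinsics and any distortion apply to the point x, -y, -z); pixel columns grow to the right and rows downward; lengths in mm; the calibration is good to about 2 mm. A picture is of the moment at which its call begins: read the wrist's pose just before it. camera_params takes no time and is no camera call; for the wrist camera it gives the pose at the moment of the call.
- manip.sign_off(): hands the job in; it is judged then, once.
The state is a dict: "t": time; "joints": joint angles; "dq": joint speeds; "joint_efforts": joint torques, N m; "ee_pos": TCP position; "eef_rot": TCP orientation; "contact_force": force on the tool from outside, world axes, zero at the start; "moment": the same for the moment, N m; "grip_width": finger opening in mm; "gripper_force": force on a finger pad.
Only numpy, scipy, OpenCV 4.12 (cv2) and the standard library are available. Lean on these libraries where they do the work, as an engineer would, in place of code of your own. Each camera call takes 0.05 s, during which the arm holds its last target. There are 200 camera calls.

## Task

Stand the thick plain brass lock cylinder upright on the vise's steel bed between the two jaws and let go of it, then swing the vise's ratchet lever back and forth, one notch a swing, until the sprung jaw grips the cylinder firmly. Stop at the first swing on which the lever clearly pulls heavy: squeezing it harder marks the lock. Work the jaw only with the lever, keep the cylinder upright, and leave the other locks and tools where they are.

Things in the scene. Friction and masses are not known exactly. Their poses are not given: they have to be found in the camera images.
- lock: the lock cylinder to clamp: a plain straight brass cylinder, 36 mm diameter, 56 mm tall, about 0.3 kg, standing on the table with a key slot in its top face; the thickest of the three standing locks that has the same width all the way up. Origin: centre of its underside, z up along its axis
- vise: low grey bench vise fixed to the table, base 130 (x) by 290 (y) by 18 mm high. Its y axis is the clamping line: the sprung jaw moves along +y towards a fixed steel anvil. Origin: table level, on that line. Polished steel bed: top at z = 22 mm, x -40 to 40, y -10 to 145 mm. Wheel housing: y -125 to -30 mm, up to 62 mm high. The sides of the jaw gap are open for a grasp closing along the vise's x
- seat (a point): point on the bed's top, on the clamping line, 23 mm ahead (vise +y) of the jaw's face at the start; axes as vise. A lock centred here clears both jaws by 5 mm or more. The anvil (steel block 70 mm wide, 44 mm above the bed) was set by hand and is not measured: its face lies 46 to 66 mm ahead of the jaw's face at the start
- shoe: the sprung moving jaw: steel plate 52 mm wide, 40 mm high, top 66 mm above the table; origin: middle of its front face. Each lever swing carries it 5.65 mm along vise +y. It first slides the lock to the anvil; then its spring (5.5 N per mm) adds about 31 N of grip a notch. 22 to 72 N is a firm grip. Never push it by hand
- wheel: steel ratchet wheel, 85 mm diameter, 20 teeth, lying flat at 68 to 80 mm above the table, under the lever; a spring pawl keeps it from turning back, so jaw travel is not undone. Origin on its axis, z up. It is not to be turned by hand
- lever (a joint): lever angle (rad), counter-clockwise from above positive, stops at -0.285 and +0.285; at 0 the lever points along the vise's -x. It stays where left. Positive (knob to vise -y) drives the jaw; negative clicks back freely. A swing from below -0.23 to above +0.23 is exactly one notch; a drive swing that ends before about +0.2 falls back
- lever_knob (a point): top of the upright round black handle at the lever's end: 18 mm diameter, 58 mm free above the lever; this point is 151 mm above the table, 120 mm from the pivot axis. Pull held at +0.25 rad: 0 to 2 N while the jaw is free or slides the lock, then rising with the grip: 6 N = barely firm, 13 N = too hard. Stop after the first swing past about 7 N
- lever_pivot (a point): point on the lever's and wheel's vertical axis, at the height of the handle's top; at x = -18, y = -70 mm of the vise
- slim_lock: bystander: slim brass lock cylinder standing upright, 26 mm diameter, 66 mm tall; origin under its centre
- collar_lock: bystander: short brass lock cylinder standing upright, 30 mm diameter with a 48 mm collar at its top, 42 mm tall; origin under its centre
- profile_lock_a: bystander: steel keyhole-profile lock lying on the table, 64 mm long, 33 mm high; origin under its centre
- profile_lock_b: bystander: brass keyhole-profile lock lying on the table, 64 mm long, 33 mm high; origin under its centre
- profile_lock_c: bystander: steel keyhole-profile lock lying on the table, 64 mm long, 33 mm high; origin under its centre
- screwdriver: bystander: screwdriver with red handle lying on the table, 200 mm long; origin under it
- caliper: bystander: steel caliper lying flat, 200 mm long, 9 mm high; origin under its beam
Things that resemble listed ones, but are neither listed nor needed, are in the scene too. Leave any purple look-alike of the lock alone.

How it is judged:
By the outcome, as a careful person would: the job done as asked, in the order asked, and still so for the second after the job is handed in, with the robot touching nothing.
It also fails if it takes over 70 s, if anything falls off the work surface, if the arm or the gripper's body presses on something with over 40 N, if the wrist force passes 120 N, or if a joint passes its speed limit or range.

## Working session

There is one attempt and no reset: what is moved stays moved. The work goes in short steps, Python scripts to look and compute and a tool call to move; the robot and the scene stay as the last step left them, time stands still between calls to the robot, and variables do not carry over. Pictures are saved under pics/ and viewed, at most 10 in all, crops included, and the job is handed in when it is done.

Besides the shell and the picture viewer there is one more tool, called after "Call:" as name(argument=value, ...), one argument or row to a line, values as JSON. servo_tool: Moves the arm, as the interface text tells. Its arguments: {"type":"object","properties":{"moves":{"type":"array"},"squeeze":{"type":"number"}},"required":["moves"]}

```bash
mkdir -p pics; cat > h.py <<'E'
import numpy as np, cv2
from bench import manip
def save(n,f):
    im=manip.capture(n); cv2.imwrite('pics/'+f,im[:,:,::-1]); return im
def ray(n,u,v,P=None):
    P=P or manip.camera_params(n); K=np.array(P['K']); R=np.array(P['attitude']); 
    d=np.linalg.inv(K)@[u,v,1]; d=R@(d*[1,-1,-1]); return np.array(P['xyz']),d
def at(n,u,v,z,P=None):
    o,d=ray(n,u,v,P); return o+d*(z-o[2])/d[2]
def proj(n,p,P=None):
    P=P or manip.camera_params(n); K=np.array(P['K']); R=np.array(P['attitude'])
    c=R.T@(np.array(p)-P['xyz']); c=c*[1,-1,-1]; q=K@c; return q[:2]/q[2]
E
python3 - <<'E'
from h import *
s=manip.sense(); print(s['t'],s['ee_pos'],np.round(s['eef_rot'],3).tolist(),s['contact_force'])
print(manip.camera_params('top'),manip.camera_params('side'),manip.camera_params('wrist'))
save('top','top0.png');save('side','side0.png')
E
```

```text
0.0 [137.46305475 532.25966361 244.65078903] [[-0.968, 0.25, -0.001], [0.25, 0.968, -0.001], [0.0, -0.001, -1.0]] [-0.06837481 -0.02219817 -0.3561544 ]
{'K': array([[511.78655663,   0.        , 320.14657172],
       [  0.        , 511.78655663, 197.85467148],
       [  0.        ,   0.        ,   1.        ]]), 'xyz': array([ 436.25958198,    6.90000633, 1611.7487609 ]), 'attitude': array([[ 0.02773186,  0.99762823, -0.06299888],
       [-0.9995565 ,  0.02835924,  0.00908608],
       [ 0.01085113,  0.06271896,  0.99797224]])} {'K': array([[506.37943668,   0.        , 324.70693755],
       [  0.        , 506.37943668, 194.13630778],
       [  0.        ,   0.        ,   1.        ]]), 'xyz': array([ 265.18177594, 1249.67612832,  881.37729639]), 'attitude': array([[-0.9790506 ,  0.08617974, -0.18448031],
       [-0.20266825, -0.49981205,  0.84208877],
       [-0.01963449,  0.86183581,  0.50680719]])} {'K': array([[353.41848776,   0.        , 316.28976247],
       [  0.        , 353.41848776, 202.90534682],
       [  0.        ,   0.        ,   1.        ]]), 'xyz': array([ 71.37019248, 549.31052952, 373.18103152]), 'attitude': array([[ 0.24999618, -0.93273411, -0.25982494],
       [ 0.9682457 ,  0.24041868,  0.06855011],
       [-0.00147225, -0.26871164,  0.96321954]])}
```

View pics/top0.png

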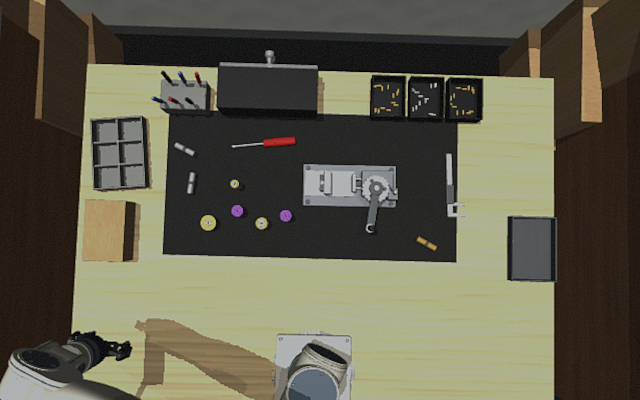

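View pics/side0.png

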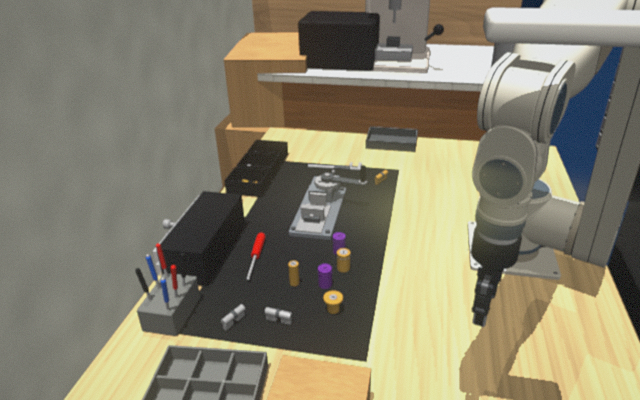

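The top view shows the lock at about (262,223), with purple look-alikes at (237,211) and (286,216). The vise is centred near (350,186), its anvil to the left (world +y), and the lever knob is near (370,229). I'll zoom in for precise pixels.

```bash
python3 - <<'E'
from h import *
im=cv2.imread('pics/top0.png'); cv2.imwrite('pics/c.png',cv2.resize(im[150:245,245:405],None,fx=5,fy=5,interpolation=cv2.INTER_CUBIC))
print('lock top',at('top',262,223,56),at('top',235,184,66))
for u,v in [(304,165),(303,206),(396,166),(396,207)]: print(at('top',u,v,18))
print(at('top',370,229,151), at('top',377,187,80))
E
```

```text
lock top [453.0733219  166.90857892  56.        ] [568.50823803 251.5658522   66.        ]
[638.49436586  45.8023333   18.        ]
[509.92714325  45.09744067  18.        ]
[ 643.74200273 -242.75966839   18.        ]
[ 515.00086652 -245.13205851   18.        ]
[ 443.54119864 -151.00717272  151.        ] [ 570.49983659 -177.01926047   80.        ]
```

View pics/c.png

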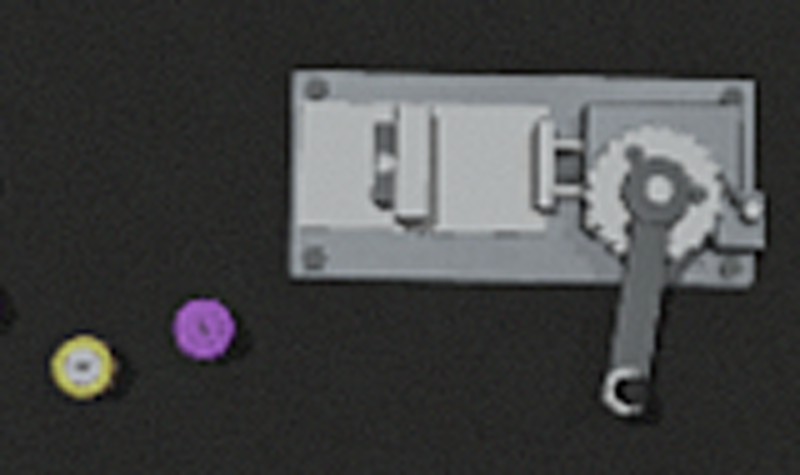

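The zoom shows the lock top at crop (83,366). The base corners are at (290,72), (290,278), (755,80) and (752,288). The shoe's front top edge is at x≈537, the anvil face at x≈434, the pivot at (658,188) and the knob at (628,390).

```bash
python3 - <<'E'
from h import *
g=lambda x,y,z: at('top',245+(x+.5)/5-.5,150+(y+.5)/5-.5,z)
lock=g(83,366,56); print('lock',lock,'purple',g(204,328,56))
C=np.array([g(290,72,18),g(290,278,18),g(755,80,18),g(752,288,18)])[:,:2]
print(C)
ax=(C[0]+C[1]-C[2]-C[3]); ax/=np.linalg.norm(ax); th=np.arctan2(-ax[0],ax[1]); print('vise yaw deg',np.degrees(th))
x=np.array([ax[1],-ax[0]])
c=C.mean(0); print('centre',c, 'len',np.linalg.norm((C[0]+C[1]-C[2]-C[3])/2))
piv=g(658,188,95)[:2]; org=piv+18*x+70*ax; print('pivot',piv,'vise org',org,'centre in vise',(c-org)@x,(c-org)@ax)
for n,p,z in [('shoe',(536,165),66),('shoeback',(554,165),66),('anvil',(434,165),66),('anvilL',(396,165),66),('knob',(628,390),151),('bedtop',(500,104),22),('bedbot',(500,230),22)]:
  q=g(*p,z)[:2]; print(n,q,'vise',(q-org)@x,(q-org)@ax)
q=g(628,390,151)[:2]-piv; print('lever',np.linalg.norm(q))
d=np.arctan2(q@ax,-(q@x)); print('lever angle',-d)
s=manip.sense(); R=np.array(s['eef_rot']); print('tool shift to lock',R.T@(lock-s['ee_pos']))
E
```

```text
lock [453.61130822 169.35225154  56.        ] purple [478.70348243  96.77118349  56.        ]
[[ 641.51648828   50.27802949]
 [ 512.38641743   46.41759265]
 [ 644.96784342 -241.47967815]
 [ 514.28780606 -242.01780163]]
vise yaw deg 0.5285842339822254
centre [578.2896388  -96.70046441] len 290.10889652762165
pivot [ 568.51966478 -172.84686567] vise org [ 585.87312048 -102.68378724] centre in vise -7.527960397665187 6.05302889261426
shoe [ 582.92568658 -101.89563209] vise -2.9400374219752377 0.8153128742456441
shoeback [ 583.23987147 -112.82294664] vise -2.7266748022498826 -10.114435146373689
anvil [581.14621529 -40.00582312] vise -4.14847447366781 62.71890447234639
anvilL [580.48367014 -16.9625783 ] vise -4.598408175103914 85.76728093590205
knob [ 447.54250701 -151.49193369] vise -138.7750017125333 -47.52991357396288
bedtop [624.71178984 -81.57434433] vise 39.03175972709466 20.750242164050263
bedbot [545.81469242 -83.5265316 ] vise -39.87998994930021 19.525995600740398
lever 122.84749009506062
lever angle -0.18394600676993314
tool shift to lock [-396.90366228 -272.10409974  188.96485405]
```

Call:
servo_tool(
  moves=[
    {"jaw":0.0854,"dx":-0.397,"dy":-0.272,"dz":0.055,"yaw":75.5},
    {"jaw":0.0854,"dx":-0.397,"dy":-0.272,"dz":0.055,"yaw":75.5},
    {"jaw":0.0854,"dx":-0.397,"dy":-0.272,"dz":0.055,"yaw":75.5},
    {"jaw":0.0854,"dx":-0.397,"dy":-0.272,"dz":0.055,"yaw":75.5},
    {"jaw":0.0854,"dx":-0.397,"dy":-0.272,"dz":0.055,"yaw":75.5},
    {"jaw":0.0854,"dx":-0.397,"dy":-0.272,"dz":0.055,"yaw":75.5},
    {"jaw":0.0854,"dx":-0.397,"dy":-0.272,"dz":0.055,"yaw":75.5},
    {"jaw":0.0854,"dx":-0.397,"dy":-0.272,"dz":0.055,"yaw":75.5},
    {"jaw":0.0854,"dx":-0.397,"dy":-0.272,"dz":0.055,"yaw":75.5},
    {"jaw":0.0854,"dx":-0.397,"dy":-0.272,"dz":0.055,"yaw":75.5},
    {"jaw":0.0854,"dx":-0.397,"dy":-0.272,"dz":0.055,"yaw":75.5},
    {"jaw":0.0854,"dx":-0.397,"dy":-0.272,"dz":0.055,"yaw":75.5},
  ],
)

```text
t: 1.3
ee_pos: [453.9, 169.2, 189.8]
eef_rot: [[0.002, 1.0, -0.001], [1.0, -0.002, -0.0], [-0.0, -0.001, -1.0]]
contact_force: [-0.4, 0.4, 0.7]
grip_width: 85.2
gripper_force: 0.0
```

```bash
python3 - <<'E'
from h import *
import pickle
s=manip.sense(); print(s['t'],s['ee_pos'],np.round(s['eef_rot'],3).tolist(),s['joints'])
P=manip.camera_params('wrist'); pickle.dump(P,open('w1.pkl','wb')); save('wrist','w1.png')
print(proj('wrist',[453.6,169.4,56],P),proj('wrist',[453.6,169.4,0],P))
E
```

```text
1.3 [453.94577698 169.2056794  189.77325041] [[0.002, 1.0, -0.001], [1.0, -0.002, -0.0], [-0.0, -0.001, -1.0]] [ 1.83227467e-01  1.72626903e-01 -2.35832387e-01  1.16372096e+00
  2.22968071e-04  1.75568211e+00]
[316.40304787 195.97797557] [316.47741534 180.72726729]
```

View pics/w1.png

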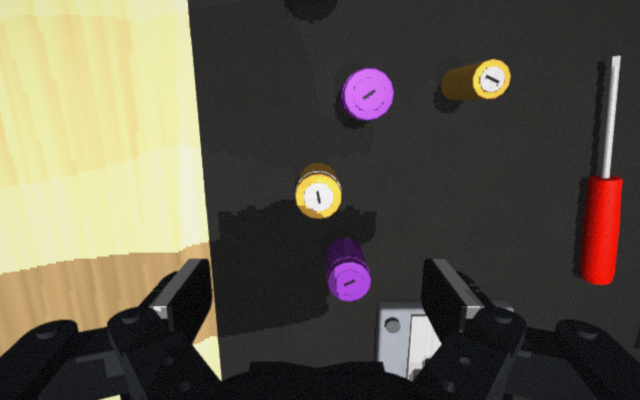

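The wrist view shows the lock top centred at (318,197), about 1.5 px from prediction. The way down between the fingers is clear.

Call:
servo_tool(
  moves=[
    {"jaw":0.0854,"dx":0,"dy":0.001,"dz":0.05,"yaw":0},
    {"jaw":0.0854,"dx":0,"dy":0.001,"dz":0.1,"yaw":0},
    {"jaw":0.0854,"dx":0,"dy":0.001,"dz":0.14,"yaw":0},
    {"jaw":0.0854,"dx":0,"dy":0.001,"dz":0.163,"yaw":0},
    {"jaw":0.0854,"dx":0,"dy":0.001,"dz":0.163,"yaw":0},
    {"jaw":0.02,"dx":0,"dy":0.001,"dz":0.163,"yaw":0},
    {"jaw":0.02,"dx":0,"dy":0.001,"dz":0.163,"yaw":0},
    {"jaw":0.02,"dx":0,"dy":0.001,"dz":0.163,"yaw":0},
    {"jaw":0.02,"dx":0,"dy":0.001,"dz":0.163,"yaw":0},
    {"jaw":0.02,"dx":0,"dy":0.001,"dz":0.163,"yaw":0},
    {"jaw":0.02,"dx":0,"dy":0.001,"dz":0.163,"yaw":0},
  ],
  squeeze=50,
)

```text
t: 2.45
ee_pos: [455.6, 170.2, 28.8]
eef_rot: [[-0.0, 1.0, 0.002], [1.0, 0.0, 0.001], [0.001, 0.002, -1.0]]
contact_force: [-2.6, 0.5, 9.2]
grip_width: 34.9
gripper_force: 49.0
```

Call:
servo_tool(
  moves=[
    {"jaw":0.02,"dx":0,"dy":0,"dz":-0.02,"yaw":0},
    {"jaw":0.02,"dx":0,"dy":0,"dz":-0.06,"yaw":0},
    {"jaw":0.02,"dx":0,"dy":0,"dz":-0.11,"yaw":0},
    {"jaw":0.02,"dx":0,"dy":0,"dz":-0.16,"yaw":0},
    {"jaw":0.02,"dx":-0.045,"dy":0.02,"dz":-0.165,"yaw":-0.5},
    {"jaw":0.02,"dx":-0.09,"dy":0.04,"dz":-0.165,"yaw":-0.5},
    {"jaw":0.02,"dx":-0.135,"dy":0.06,"dz":-0.165,"yaw":-0.5},
    {"jaw":0.02,"dx":-0.18,"dy":0.08,"dz":-0.165,"yaw":-0.5},
    {"jaw":0.02,"dx":-0.225,"dy":0.1,"dz":-0.165,"yaw":-0.5},
    {"jaw":0.02,"dx":-0.265,"dy":0.12,"dz":-0.165,"yaw":-0.5},
    {"jaw":0.02,"dx":-0.294,"dy":0.13,"dz":-0.165,"yaw":-0.5},
    {"jaw":0.02,"dx":-0.294,"dy":0.13,"dz":-0.165,"yaw":-0.5},
  ],
)

```text
t: 3.65
ee_pos: [585.8, -127.9, 191.6]
eef_rot: [[-0.005, 1.0, -0.0], [1.0, 0.005, -0.001], [-0.001, -0.0, -1.0]]
contact_force: [-0.1, 0.5, -4.3]
grip_width: 35.3
gripper_force: 51.3
```

```bash
python3 - <<'E'
from h import *
import pickle
s=manip.sense(); print(s['t'],s['ee_pos'],np.round(s['eef_rot'],3).tolist(),s['joints'],s['contact_force'])
P=manip.camera_params('wrist'); pickle.dump(P,open('w2.pkl','wb')); save('wrist','w2.png')
print(proj('wrist',[583,-101.9,66],P),proj('wrist',[581,-40,66],P),proj('wrist',[585.3,-79,22],P))
E
```

```text
3.65 [ 585.77261728 -127.94552445  191.63152191] [[-0.005, 1.0, -0.0], [1.0, 0.005, -0.001], [-0.001, -0.0, -1.0]] [-3.54539007e-01  3.62112185e-01  3.49729926e-02  1.24371922e+00
 -8.28156546e-04  1.21129233e+00] [-0.11562175  0.4787771  -4.27280732]
[313.0097359  164.05455175] [310.28887434  73.3008602 ] [316.36101538 127.84982659]
```

View pics/w2.png

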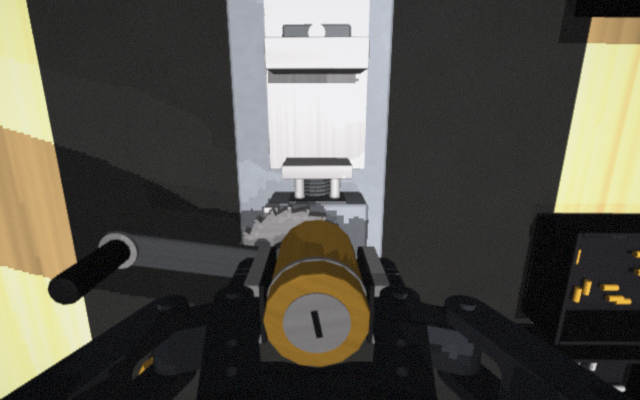

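The wrist view shows the lock upright in the jaws at (316,310). The shoe's top strip is at rows ~160-180, x 282-352, the anvil face edge at row ~70, and the knob top near (65,290). Next I'll get the edge profiles.

```bash
python3 - <<'E'
from h import *
import pickle
P=pickle.load(open('w2.pkl','rb')); im=cv2.imread('pics/w2.png',0)
print('col300-335', [(r,int(im[r,300:335].mean())) for r in range(60,85)]); print([(r,int(im[r,300:335].mean())) for r in range(150,186)])
print('row174',[(c,int(im[172:177,c].mean())) for c in list(range(276,290))+list(range(344,358))])
print('bed row130',[(c,int(im[125:135,c].mean())) for c in list(range(262,274))+list(range(360,374))])
for r in (155,158,160,163,166,168,170,180): print(r,at('wrist',317,r,66,P)[:2])
for r in (68,70,72): print(r,at('wrist',317,r,66,P)[:2])
print('knob',at('wrist',64,291,151,P))
c=cv2.imread('pics/w2.png')[140:320,30:380]; cv2.imwrite('pics/c2.png',cv2.resize(c,None,fx=2.2,fy=2.2,interpolation=cv2.INTER_CUBIC))
E
```

```text
col300-335 [(60, 236), (61, 237), (62, 237), (63, 238), (64, 238), (65, 238), (66, 237), (67, 219), (68, 148), (69, 71), (70, 47), (71, 47), (72, 48), (73, 68), (74, 113), (75, 134), (76, 135), (77, 135), (78, 136), (79, 136), (80, 136), (81, 136), (82, 147), (83, 215), (84, 237)]
[(150, 229), (151, 228), (152, 228), (153, 228), (154, 228), (155, 227), (156, 224), (157, 172), (158, 98), (159, 75), (160, 75), (161, 75), (162, 75), (163, 76), (164, 83), (165, 135), (166, 204), (167, 229), (168, 232), (169, 231), (170, 229), (171, 225), (172, 223), (173, 221), (174, 220), (175, 219), (176, 216), (177, 212), (178, 170), (179, 122), (180, 106), (181, 105), (182, 112), (183, 112), (184, 103), (185, 104)]
row174 [(276, 180), (277, 180), (278, 180), (279, 179), (280, 179), (281, 182), (282, 197), (283, 217), (284, 217), (285, 217), (286, 216), (287, 217), (288, 217), (289, 217), (344, 228), (345, 227), (346, 224), (347, 223), (348, 223), (349, 224), (350, 224), (351, 218), (352, 186), (353, 189), (354, 190), (355, 188), (356, 189), (357, 190)]
bed row130 [(262, 169), (263, 168), (264, 169), (265, 168), (266, 168), (267, 171), (268, 190), (269, 226), (270, 232), (271, 232), (272, 233), (273, 235), (360, 230), (361, 231), (362, 233), (363, 232), (364, 229), (365, 218), (366, 191), (367, 186), (368, 186), (369, 186), (370, 186), (371, 186), (372, 187), (373, 186)]
155 [585.85366347 -95.32311972]
158 [585.86576972 -97.48721952]
160 [585.87387149 -98.93548424]
163 [ 585.88607085 -101.1162296 ]
166 [ 585.8983266  -103.30705463]
168 [ 585.90652861 -104.77323904]
170 [ 585.91475598 -106.24395534]
180 [ 585.95627726 -113.66625634]
68 [585.5252149  -36.60998453]
70 [585.53230508 -37.87741747]
72 [585.53941563 -39.14849219]
knob [ 450.86406159 -156.88335984  151.        ]
```

View pics/c2.png

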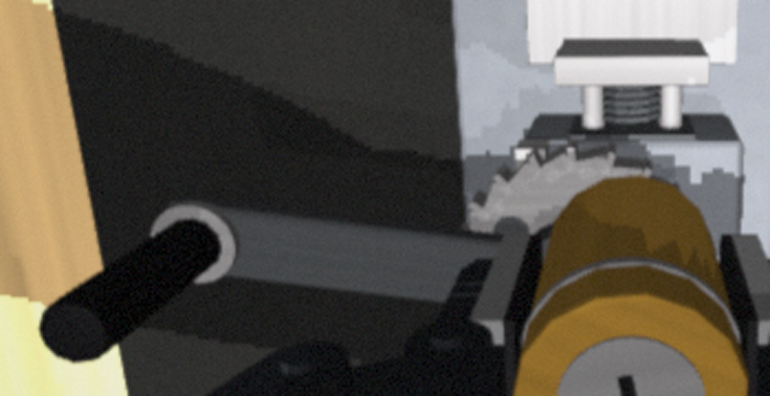

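The crop shows the shoe's front-top edge at full-image row 165, the knob top at full-image (64,290), and the lock straight in the jaws.

```bash
python3 - <<'E'
from h import *
import pickle
P=pickle.load(open('w2.pkl','rb')); im=cv2.imread('pics/w2.png')
hsv=cv2.cvtColor(im,cv2.COLOR_BGR2HSV)
m=(hsv[...,1]<60)&(hsv[...,2]>90); m=m.astype(np.uint8)*255; m[:285]=0; m[370:]=0; m[:,:270]=0; m[:,365:]=0
c=max(cv2.findContours(m,0,1)[0],key=cv2.contourArea); e=cv2.fitEllipse(c); print(e)
print('lock centre at z=219',at('wrist',*e[0],219.,P), 'half width px->mm', at('wrist',e[0][0]+e[1][0]/2,e[0][1],219.,P))
E
```

```text
((316.39605712890625, 322.4397277832031), (58.455848693847656, 66.68119812011719), 89.84893035888672)
lock centre at z=219 [ 585.61440492 -128.98013172  219.        ] half width px->mm [ 595.20623285 -128.9288165   219.        ]
```

Call:
servo_tool(
  moves=[
    {"jaw":0.02,"dx":0.025,"dy":0,"dz":0,"yaw":0},
    {"jaw":0.02,"dx":0.049,"dy":0,"dz":0,"yaw":0},
    {"jaw":0.02,"dx":0.049,"dy":0,"dz":0,"yaw":0},
    {"jaw":0.02,"dx":0.049,"dy":0,"dz":0,"yaw":0},
  ],
)

```text
t: 4.1
ee_pos: [584.1, -73.8, 192.7]
eef_rot: [[-0.011, 1.0, 0.0], [1.0, 0.011, -0.0], [-0.0, 0.0, -1.0]]
contact_force: [-0.0, -0.5, -4.3]
grip_width: 34.8
gripper_force: 51.2
```

```bash
python3 - <<'E'
from h import *
for i in range(4):
  s=manip.sense(); print(s['t'],s['ee_pos'],np.abs(s['dq']).max()); manip.capture('top')
s=manip.sense(); print(s['t'],s['ee_pos'])
R=np.array(s['eef_rot']); print(R.T@(np.array([585.8,-78.3,55])-s['ee_pos']))
E
```

```text
4.1 [584.10516515 -73.78114268 192.72447204] 0.02296200064949931
4.15 [584.25305626 -74.40405686 192.6436689 ] 0.01519243457144464
4.2 [584.32812312 -74.85604167 192.55003003] 0.011179143451743855
4.25 [584.38437104 -75.13639046 192.43136426] 0.008051790642667348
4.3 [584.42878146 -75.35862605 192.36100424]
[ -2.93834838   1.34051839 137.36137203]
```

Call:
servo_tool(
  moves=[
    {"jaw":0.02,"dx":-0.0025,"dy":0.0012,"dz":0.04,"yaw":0},
    {"jaw":0.02,"dx":-0.0025,"dy":0.0012,"dz":0.075,"yaw":0},
    {"jaw":0.02,"dx":-0.0025,"dy":0.0012,"dz":0.075,"yaw":0},
    {"jaw":0.02,"dx":-0.0025,"dy":0.0012,"dz":0.075,"yaw":0},
    {"jaw":0.02,"dx":-0.0025,"dy":0.0012,"dz":0.1,"yaw":0},
    {"jaw":0.02,"dx":-0.0025,"dy":0.0012,"dz":0.12,"yaw":0},
    {"jaw":0.02,"dx":-0.0025,"dy":0.0012,"dz":0.132,"yaw":0},
    {"jaw":0.02,"dx":-0.0025,"dy":0.0012,"dz":0.136,"yaw":0},
    {"jaw":0.02,"dx":-0.0025,"dy":0.0012,"dz":0.136,"yaw":0},
    {"jaw":0.02,"dx":-0.0025,"dy":0.0012,"dz":0.136,"yaw":0},
  ],
)

```text
t: 5.3
ee_pos: [586.5, -77.8, 57.5]
eef_rot: [[-0.009, 1.0, 0.002], [1.0, 0.009, -0.0], [-0.001, 0.002, -1.0]]
contact_force: [-0.3, -0.6, -3.6]
grip_width: 34.9
gripper_force: 51.5
```

```bash
python3 - <<'E'
from h import *
for i in range(3): save('side','s2.png')
s=manip.sense(); print(s['t'],s['ee_pos'],s['contact_force'])
im=save('wrist','w3.png'); b=cv2.imread('pics/s2.png')[165:245,280:380]
cv2.imwrite('pics/c3.png',np.hstack([cv2.resize(b,(400,320),interpolation=2),cv2.resize(cv2.imread('pics/w3.png')[80:400,120:520],(400,320))]))
E
```

```text
5.45 [586.2359292  -77.70573031  57.16721938] [ 0.51486668  0.67013485 -2.62451958]
```

View pics/c3.png

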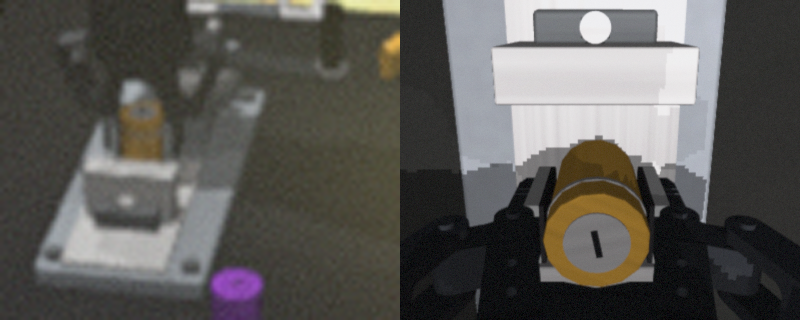

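The side and wrist crops show the lock upright between anvil and shoe, clear of both. Now lowering to contact.

Call:
servo_tool(
  moves=[
    {"jaw":0.02,"dx":0,"dy":0,"dz":0.002,"yaw":0},
    {"jaw":0.02,"dx":0,"dy":0,"dz":0.004,"yaw":0},
    {"jaw":0.02,"dx":0,"dy":0,"dz":0.005,"yaw":0},
    {"jaw":0.02,"dx":0,"dy":0,"dz":0.005,"yaw":0},
    {"jaw":0.02,"dx":0,"dy":0,"dz":0.005,"yaw":0},
    {"jaw":0.02,"dx":0,"dy":0,"dz":0.005,"yaw":0},
  ],
)

```text
t: 6.1
ee_pos: [585.8, -77.6, 51.3]
eef_rot: [[-0.009, 1.0, -0.0], [1.0, 0.009, -0.0], [-0.0, -0.0, -1.0]]
contact_force: [-0.2, -0.3, -4.4]
grip_width: 34.9
gripper_force: 51.6
```

Call:
servo_tool(
  moves=[
    {"jaw":0.02,"dx":0,"dy":0,"dz":0.001,"yaw":0},
    {"jaw":0.02,"dx":0,"dy":0,"dz":0.001,"yaw":0},
    {"jaw":0.02,"dx":0,"dy":0,"dz":0.001,"yaw":0},
  ],
)

```text
t: 6.4
ee_pos: [585.9, -77.6, 50.8]
eef_rot: [[-0.009, 1.0, 0.001], [1.0, 0.009, -0.0], [-0.0, 0.001, -1.0]]
contact_force: [-2.5, -0.2, 4.9]
grip_width: 35.0
gripper_force: 52.2
```

Call:
servo_tool(
  moves=[
    {"jaw":0.037,"dx":0,"dy":0,"dz":0,"yaw":0},
    {"jaw":0.039,"dx":0,"dy":0,"dz":0,"yaw":0},
    {"jaw":0.045,"dx":0,"dy":0,"dz":0,"yaw":0},
    {"jaw":0.07,"dx":0,"dy":0,"dz":0,"yaw":0},
    {"jaw":0.07,"dx":0,"dy":0,"dz":0,"yaw":0},
    {"jaw":0.07,"dx":0,"dy":0,"dz":0,"yaw":0},
  ],
)

```text
t: 7.0
ee_pos: [585.8, -77.6, 50.2]
eef_rot: [[-0.009, 1.0, -0.0], [1.0, 0.009, 0.0], [0.0, -0.0, -1.0]]
contact_force: [-0.2, 0.1, 0.6]
grip_width: 70.1
gripper_force: 0.0
```

Call:
servo_tool(
  moves=[
    {"jaw":0.07,"dx":0,"dy":0,"dz":-0.03,"yaw":0},
    {"jaw":0.07,"dx":0,"dy":0,"dz":-0.08,"yaw":0},
    {"jaw":0.07,"dx":0,"dy":0,"dz":-0.13,"yaw":-8},
    {"jaw":0.07,"dx":0,"dy":0,"dz":-0.18,"yaw":-16},
    {"jaw":0.07,"dx":-0.02,"dy":-0.03,"dz":-0.19,"yaw":-24},
    {"jaw":0.07,"dx":-0.04,"dy":-0.07,"dz":-0.19,"yaw":-32},
    {"jaw":0.07,"dx":-0.06,"dy":-0.11,"dz":-0.19,"yaw":-40},
    {"jaw":0.07,"dx":-0.0775,"dy":-0.135,"dz":-0.19,"yaw":-48},
    {"jaw":0.07,"dx":-0.0775,"dy":-0.135,"dz":-0.19,"yaw":-56},
    {"jaw":0.07,"dx":-0.0775,"dy":-0.135,"dz":-0.19,"yaw":-64},
    {"jaw":0.07,"dx":-0.0775,"dy":-0.135,"dz":-0.19,"yaw":-72},
    {"jaw":0.07,"dx":-0.0775,"dy":-0.135,"dz":-0.19,"yaw":-80},
  ],
)

```text
t: 8.2
ee_pos: [451.3, -156.4, 240.4]
eef_rot: [[-0.987, 0.159, 0.0], [0.159, 0.987, -0.0], [-0.0, -0.0, -1.0]]
contact_force: [-0.8, -0.4, 1.2]
grip_width: 70.3
gripper_force: 0.0
```

Call:
servo_tool(
  moves=[
    {"jaw":0.07,"dx":0,"dy":0,"dz":0,"yaw":-8},
    {"jaw":0.07,"dx":0,"dy":0,"dz":0,"yaw":-10},
    {"jaw":0.07,"dx":0,"dy":0,"dz":0,"yaw":-10},
    {"jaw":0.07,"dx":0,"dy":0,"dz":0,"yaw":-10},
    {"jaw":0.07,"dx":0,"dy":0,"dz":0,"yaw":-10},
  ],
)

```text
t: 8.7
ee_pos: [451.4, -156.3, 240.3]
eef_rot: [[-1.0, -0.008, -0.0], [-0.008, 1.0, -0.0], [0.0, -0.0, -1.0]]
contact_force: [-0.1, 0.3, 0.2]
grip_width: 70.0
gripper_force: 0.0
```

```bash
python3 - <<'E'
from h import *
import pickle
s=manip.sense(); print(s['t'],s['ee_pos'],np.round(s['eef_rot'],3).tolist(),s['joints'],s['contact_force'])
P=manip.camera_params('wrist'); pickle.dump(P,open('w4.pkl','wb')); save('wrist','w4.png'); manip.capture('wrist'); save('top','t4.png')
t=cv2.imread('pics/t4.png')[160:235,300:400]
cv2.imwrite('pics/c4.png',np.hstack([cv2.imread('pics/w4.png')[:,100:500],cv2.resize(t,(400,300),interpolation=2)[:, :] if 0 else cv2.copyMakeBorder(cv2.resize(t,(400,300),interpolation=2),0,100,0,0,0)]))
print(proj('wrist',[450.5,-155.5,151],P))
E
```

```text
8.7 [ 451.44181934 -156.29254991  240.2834849 ] [[-1.0, -0.008, -0.0], [-0.008, 1.0, -0.0], [0.0, -0.0, -1.0]] [-5.09184497e-01  1.36996304e-01 -1.48413846e-01  1.28538299e+00
 -1.20859743e-05 -5.17093873e-01] [-0.14654224  0.33624805  0.20221111]
[317.79200881 212.70611791]
```

View pics/c4.png

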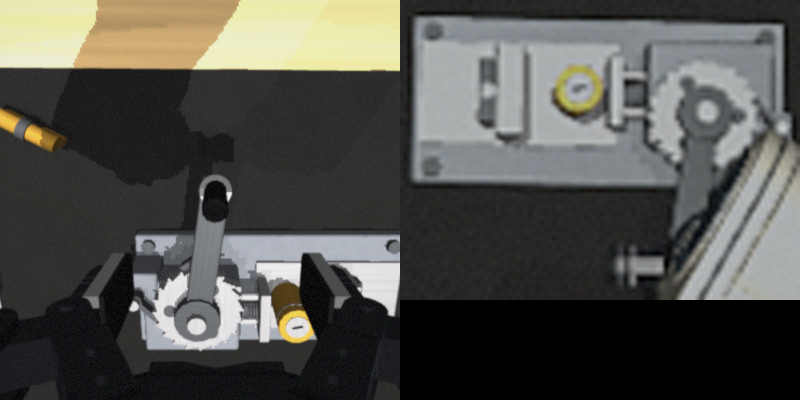

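The lock stands upright at the seat, clear of both jaws, and the knob top is at about wrist pixel (315,207).

```bash
python3 - <<'E'
from h import *
import pickle
P=pickle.load(open('w4.pkl','rb')); im=cv2.imread('pics/w4.png',0)
print([(r,int(im[r,313:318].mean())) for r in range(176,228,2)])
print([(c,int(im[206:212,c].mean())) for c in range(296,336,2)])
k=at('wrist',315,207,151,P); print(k, 'pivot', at('wrist',296,324,95,P))
E
```

```text
[(176, 117), (178, 119), (180, 78), (182, 8), (184, 13), (186, 13), (188, 8), (190, 9), (192, 7), (194, 13), (196, 9), (198, 17), (200, 27), (202, 24), (204, 24), (206, 20), (208, 25), (210, 20), (212, 20), (214, 15), (216, 22), (218, 23), (220, 21), (222, 86), (224, 131), (226, 133)]
[(296, 29), (298, 68), (300, 124), (302, 44), (304, 17), (306, 21), (308, 22), (310, 22), (312, 22), (314, 24), (316, 24), (318, 20), (320, 20), (322, 21), (324, 21), (326, 18), (328, 29), (330, 41), (332, 45), (334, 44)]
[ 446.68209469 -157.32750547  151.        ] pivot [ 571.54942396 -173.54602583   95.        ]
```

Call:
servo_tool(
  moves=[
    {"jaw":0.06,"dx":0.0015,"dy":-0.001,"dz":0.04,"yaw":0},
    {"jaw":0.06,"dx":0.0015,"dy":-0.001,"dz":0.08,"yaw":0},
    {"jaw":0.06,"dx":0.0015,"dy":-0.001,"dz":0.11,"yaw":0},
    {"jaw":0.06,"dx":0.0015,"dy":-0.001,"dz":0.115,"yaw":0},
    {"jaw":0.04,"dx":0.0015,"dy":-0.001,"dz":0.115,"yaw":0},
    {"jaw":0.03,"dx":0.0015,"dy":-0.001,"dz":0.115,"yaw":0},
    {"jaw":0.022,"dx":0.0015,"dy":-0.001,"dz":0.115,"yaw":0},
    {"jaw":0.022,"dx":0.0015,"dy":-0.001,"dz":0.115,"yaw":0},
    {"jaw":0.022,"dx":0.0015,"dy":-0.001,"dz":0.115,"yaw":0},
  ],
  squeeze=20,
)

```text
t: 9.75
ee_pos: [450.3, -157.5, 126.0]
eef_rot: [[-1.0, -0.009, 0.001], [-0.009, 1.0, -0.001], [-0.001, -0.001, -1.0]]
contact_force: [-0.6, -0.9, 0.2]
grip_width: 22.2
gripper_force: 0.0
```

Call:
servo_tool(
  moves=[
    {"jaw":0.022,"dx":-0.001,"dy":0.004,"dz":0,"yaw":0},
    {"jaw":0.022,"dx":-0.001,"dy":0.008,"dz":0,"yaw":0},
    {"jaw":0.022,"dx":-0.002,"dy":0.012,"dz":0,"yaw":0},
    {"jaw":0.022,"dx":-0.003,"dy":0.016,"dz":0,"yaw":0},
    {"jaw":0.022,"dx":-0.003,"dy":0.018,"dz":0,"yaw":0},
    {"jaw":0.022,"dx":-0.003,"dy":0.018,"dz":0,"yaw":0},
    {"jaw":0.022,"dx":-0.003,"dy":0.018,"dz":0,"yaw":0},
  ],
)

```text
t: 10.45
ee_pos: [452.8, -139.1, 125.2]
eef_rot: [[-1.0, -0.009, -0.0], [-0.009, 1.0, 0.0], [0.0, 0.0, -1.0]]
contact_force: [0.1, -0.6, -0.5]
grip_width: 22.2
gripper_force: 0.0
```

Call:
servo_tool(
  moves=[
    {"jaw":0.022,"dx":0,"dy":0.0015,"dz":0,"yaw":0},
    {"jaw":0.022,"dx":0,"dy":0.0015,"dz":0,"yaw":0},
    {"jaw":0.022,"dx":0,"dy":0.0015,"dz":0,"yaw":0},
  ],
)

```text
t: 10.75
ee_pos: [452.9, -137.9, 125.3]
eef_rot: [[-1.0, -0.009, 0.0], [-0.009, 1.0, -0.0], [-0.0, -0.0, -1.0]]
contact_force: [0.4, -1.3, -1.4]
grip_width: 21.7
gripper_force: 0.8
```

Call:
servo_tool(
  moves=[
    {"jaw":0.022,"dx":0,"dy":0.0015,"dz":0,"yaw":0},
    {"jaw":0.022,"dx":0,"dy":0.0015,"dz":0,"yaw":0},
    {"jaw":0.022,"dx":0,"dy":0.0015,"dz":0,"yaw":0},
  ],
)

```text
t: 11.05
ee_pos: [452.9, -137.7, 125.3]
eef_rot: [[-1.0, -0.008, -0.0], [-0.008, 1.0, -0.003], [0.0, -0.003, -1.0]]
contact_force: [-0.5, -9.3, -3.0]
grip_width: 22.0
gripper_force: 4.9
```

Negative stop found. First drive swing, holding at about +0.25.

Call:
servo_tool(
  moves=[
    {"jaw":0.022,"dx":0.001,"dy":-0.01,"dz":0,"yaw":0},
    {"jaw":0.022,"dx":0.003,"dy":-0.02,"dz":0,"yaw":0},
    {"jaw":0.022,"dx":0.004,"dy":-0.03,"dz":0,"yaw":0},
    {"jaw":0.022,"dx":0.004,"dy":-0.04,"dz":0,"yaw":0},
    {"jaw":0.022,"dx":0.003,"dy":-0.05,"dz":0,"yaw":0},
    {"jaw":0.022,"dx":0.002,"dy":-0.06,"dz":0,"yaw":0},
    {"jaw":0.022,"dx":0,"dy":-0.067,"dz":0,"yaw":0},
    {"jaw":0.022,"dx":0,"dy":-0.07,"dz":0,"yaw":0},
    {"jaw":0.022,"dx":0,"dy":-0.07,"dz":0,"yaw":0},
    {"jaw":0.022,"dx":0,"dy":-0.07,"dz":0,"yaw":0},
    {"jaw":0.022,"dx":0,"dy":-0.07,"dz":0,"yaw":0},
  ],
)

```text
t: 12.15
ee_pos: [453.5, -206.2, 125.4]
eef_rot: [[-1.0, -0.009, 0.0], [-0.009, 1.0, -0.0], [-0.0, -0.0, -1.0]]
contact_force: [-0.3, 0.0, -0.3]
grip_width: 21.7
gripper_force: 0.0
```

Call:
servo_tool(
  moves=[
    {"jaw":0.022,"dx":0.002,"dy":0.012,"dz":0,"yaw":0},
    {"jaw":0.022,"dx":0.004,"dy":0.024,"dz":0,"yaw":0},
    {"jaw":0.022,"dx":0.004,"dy":0.036,"dz":0,"yaw":0},
    {"jaw":0.022,"dx":0.003,"dy":0.048,"dz":0,"yaw":0},
    {"jaw":0.022,"dx":0.001,"dy":0.06,"dz":0,"yaw":0},
    {"jaw":0.022,"dx":0,"dy":0.0685,"dz":0,"yaw":0},
    {"jaw":0.022,"dx":0,"dy":0.0685,"dz":0,"yaw":0},
    {"jaw":0.022,"dx":0,"dy":0.0685,"dz":0,"yaw":0},
  ],
)

```text
t: 12.95
ee_pos: [453.1, -137.9, 125.5]
eef_rot: [[-1.0, -0.009, 0.0], [-0.009, 1.0, -0.002], [-0.0, -0.002, -1.0]]
contact_force: [-1.0, -4.5, 0.8]
grip_width: 21.8
gripper_force: 2.3
```

Call:
servo_tool(
  moves=[
    {"jaw":0.022,"dx":0.001,"dy":-0.01,"dz":0,"yaw":0},
    {"jaw":0.022,"dx":0.003,"dy":-0.02,"dz":0,"yaw":0},
    {"jaw":0.022,"dx":0.004,"dy":-0.03,"dz":0,"yaw":0},
    {"jaw":0.022,"dx":0.004,"dy":-0.04,"dz":0,"yaw":0},
    {"jaw":0.022,"dx":0.003,"dy":-0.05,"dz":0,"yaw":0},
    {"jaw":0.022,"dx":0.001,"dy":-0.06,"dz":0,"yaw":0},
    {"jaw":0.022,"dx":0,"dy":-0.066,"dz":0,"yaw":0},
    {"jaw":0.022,"dx":0,"dy":-0.0685,"dz":0,"yaw":0},
    {"jaw":0.022,"dx":0,"dy":-0.0685,"dz":0,"yaw":0},
    {"jaw":0.022,"dx":0,"dy":-0.0685,"dz":0,"yaw":0},
    {"jaw":0.022,"dx":0,"dy":-0.0685,"dz":0,"yaw":0},
  ],
)

```text
t: 14.05
ee_pos: [453.5, -206.2, 125.4]
eef_rot: [[-1.0, -0.009, 0.0], [-0.009, 1.0, -0.0], [-0.0, -0.0, -1.0]]
contact_force: [0.7, 0.6, -0.4]
grip_width: 22.0
gripper_force: 0.0
```

```bash
python3 - <<'E'
from h import *
save('side','s5.png'); save('top','t5.png'); s=manip.sense(); print(s['contact_force'],s['ee_pos'])
b=cv2.imread('pics/s5.png')[165:245,280:380]; t=cv2.imread('pics/t5.png')[160:235,300:400]
cv2.imwrite('pics/c5.png',np.hstack([cv2.resize(b,(400,320),interpolation=2),cv2.resize(t,(400,320),interpolation=2)]))
E
```

```text
[ 0.50405379 -0.89146795 -0.56941908] [ 453.47986399 -206.11281404  125.39996843]
```

View pics/c5.png

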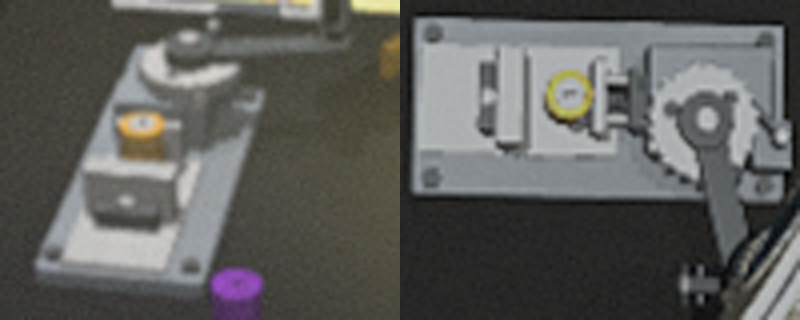

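After two swings the jaw has advanced and the lock is upright and sliding with it. Continuing.

Call:
servo_tool(
  moves=[
    {"jaw":0.022,"dx":0.002,"dy":0.012,"dz":0,"yaw":0},
    {"jaw":0.022,"dx":0.004,"dy":0.024,"dz":0,"yaw":0},
    {"jaw":0.022,"dx":0.004,"dy":0.036,"dz":0,"yaw":0},
    {"jaw":0.022,"dx":0.003,"dy":0.048,"dz":0,"yaw":0},
    {"jaw":0.022,"dx":0.001,"dy":0.06,"dz":0,"yaw":0},
    {"jaw":0.022,"dx":0,"dy":0.068,"dz":0,"yaw":0},
    {"jaw":0.022,"dx":0,"dy":0.068,"dz":0,"yaw":0},
    {"jaw":0.022,"dx":0,"dy":0.068,"dz":0,"yaw":0},
  ],
)

```text
t: 14.95
ee_pos: [453.1, -137.9, 125.4]
eef_rot: [[-1.0, -0.01, 0.0], [-0.01, 1.0, -0.001], [-0.0, -0.001, -1.0]]
contact_force: [-0.2, -1.6, 2.3]
grip_width: 21.8
gripper_force: 0.8
```

Call:
servo_tool(
  moves=[
    {"jaw":0.022,"dx":0.001,"dy":-0.01,"dz":0,"yaw":0},
    {"jaw":0.022,"dx":0.003,"dy":-0.02,"dz":0,"yaw":0},
    {"jaw":0.022,"dx":0.004,"dy":-0.03,"dz":0,"yaw":0},
    {"jaw":0.022,"dx":0.004,"dy":-0.04,"dz":0,"yaw":0},
    {"jaw":0.022,"dx":0.003,"dy":-0.05,"dz":0,"yaw":0},
    {"jaw":0.022,"dx":0.001,"dy":-0.06,"dz":0,"yaw":0},
    {"jaw":0.022,"dx":0,"dy":-0.066,"dz":0,"yaw":0},
    {"jaw":0.022,"dx":0,"dy":-0.068,"dz":0,"yaw":0},
    {"jaw":0.022,"dx":0,"dy":-0.068,"dz":0,"yaw":0},
    {"jaw":0.022,"dx":0,"dy":-0.068,"dz":0,"yaw":0},
    {"jaw":0.022,"dx":0,"dy":-0.068,"dz":0,"yaw":0},
  ],
)

```text
t: 16.05
ee_pos: [453.5, -206.1, 125.4]
eef_rot: [[-1.0, -0.009, 0.0], [-0.009, 1.0, -0.0], [-0.0, -0.0, -1.0]]
contact_force: [0.2, -1.4, -0.1]
grip_width: 22.1
gripper_force: 0.0
```

Swing 3 was free. Swing 4:

Call:
servo_tool(
  moves=[
    {"jaw":0.022,"dx":0.002,"dy":0.012,"dz":0,"yaw":0},
    {"jaw":0.022,"dx":0.004,"dy":0.024,"dz":0,"yaw":0},
    {"jaw":0.022,"dx":0.004,"dy":0.036,"dz":0,"yaw":0},
    {"jaw":0.022,"dx":0.003,"dy":0.048,"dz":0,"yaw":0},
    {"jaw":0.022,"dx":0.001,"dy":0.06,"dz":0,"yaw":0},
    {"jaw":0.022,"dx":0,"dy":0.068,"dz":0,"yaw":0},
    {"jaw":0.022,"dx":0,"dy":0.068,"dz":0,"yaw":0},
    {"jaw":0.022,"dx":0,"dy":0.068,"dz":0,"yaw":0},
  ],
)

```text
t: 16.85
ee_pos: [453.1, -137.9, 125.4]
eef_rot: [[-1.0, -0.01, 0.0], [-0.01, 1.0, -0.001], [-0.0, -0.001, -1.0]]
contact_force: [-1.0, -1.5, 1.9]
grip_width: 22.0
gripper_force: 0.8
```

Call:
servo_tool(
  moves=[
    {"jaw":0.022,"dx":0.001,"dy":-0.01,"dz":0,"yaw":0},
    {"jaw":0.022,"dx":0.003,"dy":-0.02,"dz":0,"yaw":0},
    {"jaw":0.022,"dx":0.004,"dy":-0.03,"dz":0,"yaw":0},
    {"jaw":0.022,"dx":0.004,"dy":-0.04,"dz":0,"yaw":0},
    {"jaw":0.022,"dx":0.003,"dy":-0.05,"dz":0,"yaw":0},
    {"jaw":0.022,"dx":0.001,"dy":-0.06,"dz":0,"yaw":0},
    {"jaw":0.022,"dx":0,"dy":-0.066,"dz":0,"yaw":0},
    {"jaw":0.022,"dx":0,"dy":-0.068,"dz":0,"yaw":0},
    {"jaw":0.022,"dx":0,"dy":-0.068,"dz":0,"yaw":0},
    {"jaw":0.022,"dx":0,"dy":-0.068,"dz":0,"yaw":0},
    {"jaw":0.022,"dx":0,"dy":-0.068,"dz":0,"yaw":0},
  ],
)

```text
t: 17.95
ee_pos: [453.5, -206.2, 125.4]
eef_rot: [[-1.0, -0.009, 0.0], [-0.009, 1.0, -0.0], [-0.0, -0.0, -1.0]]
contact_force: [0.7, 0.3, -0.6]
grip_width: 22.0
gripper_force: 0.0
```

Still free. Swing 5:

Call:
servo_tool(
  moves=[
    {"jaw":0.022,"dx":0.002,"dy":0.012,"dz":0,"yaw":0},
    {"jaw":0.022,"dx":0.004,"dy":0.024,"dz":0,"yaw":0},
    {"jaw":0.022,"dx":0.004,"dy":0.036,"dz":0,"yaw":0},
    {"jaw":0.022,"dx":0.003,"dy":0.048,"dz":0,"yaw":0},
    {"jaw":0.022,"dx":0.001,"dy":0.06,"dz":0,"yaw":0},
    {"jaw":0.022,"dx":0,"dy":0.068,"dz":0,"yaw":0},
    {"jaw":0.022,"dx":0,"dy":0.068,"dz":0,"yaw":0},
    {"jaw":0.022,"dx":0,"dy":0.068,"dz":0,"yaw":0},
  ],
)

```text
t: 18.75
ee_pos: [453.1, -138.0, 125.5]
eef_rot: [[-1.0, -0.01, 0.0], [-0.01, 1.0, -0.001], [-0.0, -0.001, -1.0]]
contact_force: [-0.6, -1.6, 1.0]
grip_width: 21.9
gripper_force: 0.8
```

Call:
servo_tool(
  moves=[
    {"jaw":0.022,"dx":0.001,"dy":-0.01,"dz":0,"yaw":0},
    {"jaw":0.022,"dx":0.003,"dy":-0.02,"dz":0,"yaw":0},
    {"jaw":0.022,"dx":0.004,"dy":-0.03,"dz":0,"yaw":0},
    {"jaw":0.022,"dx":0.004,"dy":-0.04,"dz":0,"yaw":0},
    {"jaw":0.022,"dx":0.003,"dy":-0.05,"dz":0,"yaw":0},
    {"jaw":0.022,"dx":0.001,"dy":-0.06,"dz":0,"yaw":0},
    {"jaw":0.022,"dx":0,"dy":-0.066,"dz":0,"yaw":0},
    {"jaw":0.022,"dx":0,"dy":-0.068,"dz":0,"yaw":0},
    {"jaw":0.022,"dx":0,"dy":-0.068,"dz":0,"yaw":0},
    {"jaw":0.022,"dx":0,"dy":-0.068,"dz":0,"yaw":0},
    {"jaw":0.022,"dx":0,"dy":-0.068,"dz":0,"yaw":0},
  ],
)

```text
t: 19.85
ee_pos: [453.5, -206.2, 125.4]
eef_rot: [[-1.0, -0.009, 0.0], [-0.009, 1.0, -0.0], [-0.0, -0.0, -1.0]]
contact_force: [-0.6, 0.8, -0.7]
grip_width: 22.1
gripper_force: 0.0
```

Call:
servo_tool(
  moves=[
    {"jaw":0.022,"dx":0.002,"dy":0.012,"dz":0,"yaw":0},
    {"jaw":0.022,"dx":0.004,"dy":0.024,"dz":0,"yaw":0},
    {"jaw":0.022,"dx":0.004,"dy":0.036,"dz":0,"yaw":0},
    {"jaw":0.022,"dx":0.003,"dy":0.048,"dz":0,"yaw":0},
    {"jaw":0.022,"dx":0.001,"dy":0.06,"dz":0,"yaw":0},
    {"jaw":0.022,"dx":0,"dy":0.068,"dz":0,"yaw":0},
    {"jaw":0.022,"dx":0,"dy":0.068,"dz":0,"yaw":0},
    {"jaw":0.022,"dx":0,"dy":0.068,"dz":0,"yaw":0},
  ],
)

```text
t: 20.65
ee_pos: [453.1, -137.9, 125.4]
eef_rot: [[-1.0, -0.01, 0.0], [-0.01, 1.0, -0.001], [-0.0, -0.001, -1.0]]
contact_force: [-0.5, -0.5, 1.4]
grip_width: 22.2
gripper_force: 0.8
```

Call:
servo_tool(
  moves=[
    {"jaw":0.022,"dx":0.001,"dy":-0.01,"dz":0,"yaw":0},
    {"jaw":0.022,"dx":0.003,"dy":-0.02,"dz":0,"yaw":0},
    {"jaw":0.022,"dx":0.004,"dy":-0.03,"dz":0,"yaw":0},
    {"jaw":0.022,"dx":0.004,"dy":-0.04,"dz":0,"yaw":0},
    {"jaw":0.022,"dx":0.003,"dy":-0.05,"dz":0,"yaw":0},
    {"jaw":0.022,"dx":0.001,"dy":-0.06,"dz":0,"yaw":0},
    {"jaw":0.022,"dx":0,"dy":-0.066,"dz":0,"yaw":0},
    {"jaw":0.022,"dx":0,"dy":-0.068,"dz":0,"yaw":0},
    {"jaw":0.022,"dx":0,"dy":-0.068,"dz":0,"yaw":0},
    {"jaw":0.022,"dx":0,"dy":-0.068,"dz":0,"yaw":0},
    {"jaw":0.022,"dx":0,"dy":-0.068,"dz":0,"yaw":0},
  ],
)

```text
t: 21.75
ee_pos: [453.4, -206.2, 125.2]
eef_rot: [[-1.0, -0.009, -0.0], [-0.009, 1.0, 0.0], [0.0, 0.0, -1.0]]
contact_force: [-0.9, 3.1, -2.2]
grip_width: 22.1
gripper_force: 1.6
```

```bash
python3 - <<'E'
from h import *
f=[]
for i in range(8):
  manip.capture('top'); s=manip.sense(); f.append(s['contact_force'])
print(np.mean(f,0),np.std(f,0),s['ee_pos'],s['gripper_force'])
save('side','s6.png');save('top','t6.png')
b=cv2.imread('pics/s6.png')[165:245,280:380]; t=cv2.imread('pics/t6.png')[160:235,300:400]
cv2.imwrite('pics/c6.png',np.hstack([cv2.resize(b,(400,320),interpolation=2),cv2.resize(t,(400,320),interpolation=2)]))
# numeric: edges along the clamping line in the top pictures
for n in ('t5','t6'):
  g=cv2.imread(f'pics/{n}.png',0)[178:183].mean(0); print(n,[int(v) for v in g[315:365]])
E
```

```text
[-1.02192954  3.19791025 -2.55994517] [0.3216385  0.35591146 0.39237288] [ 453.49918853 -206.17688474  125.28648103] 1.8883603066205978
t5 [174, 174, 174, 178, 157, 106, 136, 128, 111, 136, 181, 174, 174, 174, 179, 159, 98, 135, 181, 177, 170, 157, 156, 166, 171, 166, 157, 160, 161, 169, 165, 153, 130, 122, 184, 172, 135, 87, 88, 88, 93, 80, 72, 98, 89, 84, 83, 93, 150, 149]
t6 [174, 174, 173, 179, 156, 105, 135, 129, 112, 135, 181, 175, 174, 174, 177, 163, 141, 164, 173, 167, 153, 158, 158, 159, 161, 157, 139, 129, 181, 181, 159, 82, 101, 111, 100, 83, 95, 96, 95, 99, 96, 97, 97, 98, 98, 98, 79, 90, 144, 148]
```

The pull is a steady 3.2 N: the lock has just met the anvil but isn't firm. Swing 7:

Call:
servo_tool(
  moves=[
    {"jaw":0.022,"dx":0.002,"dy":0.012,"dz":0,"yaw":0},
    {"jaw":0.022,"dx":0.004,"dy":0.024,"dz":0,"yaw":0},
    {"jaw":0.022,"dx":0.004,"dy":0.036,"dz":0,"yaw":0},
    {"jaw":0.022,"dx":0.003,"dy":0.048,"dz":0,"yaw":0},
    {"jaw":0.022,"dx":0.001,"dy":0.06,"dz":0,"yaw":0},
    {"jaw":0.022,"dx":0,"dy":0.068,"dz":0,"yaw":0},
    {"jaw":0.022,"dx":0,"dy":0.068,"dz":0,"yaw":0},
    {"jaw":0.022,"dx":0,"dy":0.068,"dz":0,"yaw":0},
  ],
)

```text
t: 23.05
ee_pos: [453.2, -137.9, 125.5]
eef_rot: [[-1.0, -0.01, 0.001], [-0.01, 1.0, -0.0], [-0.001, -0.0, -1.0]]
contact_force: [-0.4, -0.6, 2.1]
grip_width: 21.6
gripper_force: 0.6
```

Call:
servo_tool(
  moves=[
    {"jaw":0.022,"dx":0.001,"dy":-0.01,"dz":0,"yaw":0},
    {"jaw":0.022,"dx":0.003,"dy":-0.02,"dz":0,"yaw":0},
    {"jaw":0.022,"dx":0.004,"dy":-0.03,"dz":0,"yaw":0},
    {"jaw":0.022,"dx":0.004,"dy":-0.04,"dz":0,"yaw":0},
    {"jaw":0.022,"dx":0.003,"dy":-0.05,"dz":0,"yaw":0},
    {"jaw":0.022,"dx":0.001,"dy":-0.06,"dz":0,"yaw":0},
    {"jaw":0.022,"dx":0,"dy":-0.066,"dz":0,"yaw":0},
    {"jaw":0.022,"dx":0,"dy":-0.068,"dz":0,"yaw":0},
    {"jaw":0.022,"dx":0,"dy":-0.068,"dz":0,"yaw":0},
    {"jaw":0.022,"dx":0,"dy":-0.068,"dz":0,"yaw":0},
    {"jaw":0.022,"dx":0,"dy":-0.068,"dz":0,"yaw":0},
  ],
)

```text
t: 24.15
ee_pos: [452.1, -205.7, 124.5]
eef_rot: [[-1.0, -0.009, -0.002], [-0.009, 1.0, 0.003], [0.002, 0.004, -1.0]]
contact_force: [-2.6, 7.2, 0.1]
grip_width: 21.8
gripper_force: 3.7
```

```bash
python3 - <<'E'
from h import *
f=[]
for i in range(8):
  manip.capture('top'); s=manip.sense(); f.append(s['contact_force'])
print(np.mean(f,0),np.std(f,0),s['ee_pos'],s['gripper_force'])
save('side','s7.png');save('top','t7.png')
for n in ('t7',):
  g=cv2.imread(f'pics/{n}.png',0)[178:183].mean(0); print(n,[int(v) for v in g[315:365]])
E
```

```text
[-2.74788219  7.18694306 -0.14895178] [0.59274517 0.32622544 0.38266204] [ 452.10100588 -205.65623932  124.47793793] 3.646554797887802
t7 [174, 174, 175, 179, 157, 106, 135, 129, 111, 137, 180, 176, 174, 174, 174, 159, 141, 166, 172, 164, 149, 157, 160, 163, 161, 157, 138, 125, 181, 181, 159, 84, 95, 85, 95, 94, 96, 98, 98, 97, 97, 98, 97, 97, 97, 98, 80, 89, 140, 144]
```

The pull is about 7.6 N along the tangent, which is firm, so I stop here, release the knob and retreat.

Call:
servo_tool(
  moves=[
    {"jaw":0.03,"dx":0,"dy":0,"dz":0,"yaw":0},
    {"jaw":0.045,"dx":0,"dy":0,"dz":0,"yaw":0},
    {"jaw":0.06,"dx":0,"dy":0,"dz":0,"yaw":0},
    {"jaw":0.06,"dx":0,"dy":0,"dz":0,"yaw":0},
    {"jaw":0.06,"dx":0,"dy":0,"dz":-0.03,"yaw":0},
    {"jaw":0.06,"dx":0,"dy":0,"dz":-0.07,"yaw":0},
    {"jaw":0.06,"dx":0,"dy":0,"dz":-0.12,"yaw":0},
    {"jaw":0.06,"dx":0.02,"dy":-0.03,"dz":-0.16,"yaw":0},
    {"jaw":0.06,"dx":0.04,"dy":-0.06,"dz":-0.16,"yaw":0},
    {"jaw":0.06,"dx":0.04,"dy":-0.06,"dz":-0.16,"yaw":0},
    {"jaw":0.06,"dx":0.04,"dy":-0.06,"dz":-0.16,"yaw":0},
    {"jaw":0.06,"dx":0.04,"dy":-0.06,"dz":-0.16,"yaw":0},
  ],
)

```text
t: 25.85
ee_pos: [414.0, -266.3, 284.9]
eef_rot: [[-1.0, -0.009, -0.0], [-0.009, 1.0, 0.001], [0.0, 0.001, -1.0]]
contact_force: [-0.4, 0.4, -0.0]
grip_width: 60.0
gripper_force: 0.0
```

```bash
python3 - <<'E'
from h import *
save('side','s8.png'); save('top','t8.png'); s=manip.sense(); print(s['t'],s['contact_force'],s['ee_pos'])
b=cv2.imread('pics/s8.png')[165:245,280:380]; t=cv2.imread('pics/t8.png')[160:235,300:400]
cv2.imwrite('pics/c8.png',np.hstack([cv2.resize(b,(400,320),interpolation=2),cv2.resize(t,(400,320),interpolation=2)]))
E
```

```text
25.95 [ 0.14204244 -0.35430843 -0.40153215] [ 414.26635389 -265.99603279  284.87672264]
```

View pics/c8.png

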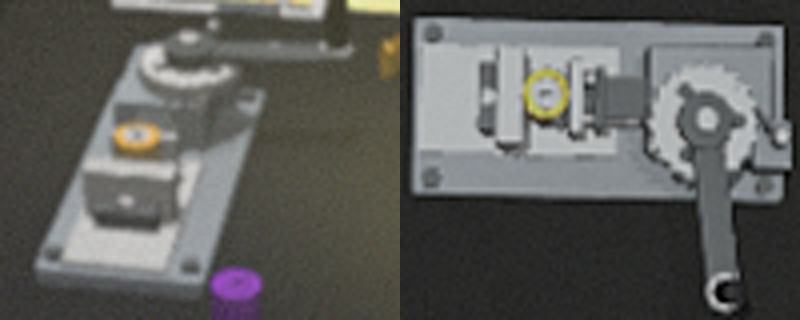

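The last view shows the lock upright and clamped between jaw and anvil, with the lever at rest. I'll check from the carrier behind the jaw that the last notch held.

```bash
python3 - <<'E'
from h import *
for n in ('t5','t6','t7','t8'):
  im=cv2.imread(f'pics/{n}.png',0).astype(float)
  for a,b in ((177,179),(180,183),(184,186)): print(n,a,[int(v) for v in im[a:b,340:366].mean(0)])
E
```

```text
t5 177 [160, 163, 165, 165, 161, 158, 153, 103, 104, 186, 171, 154, 155, 166, 159, 154, 136, 80, 93, 92, 92, 79, 95, 150, 142, 144]
t5 180 [167, 148, 152, 151, 170, 168, 151, 144, 134, 183, 172, 125, 48, 48, 47, 51, 41, 64, 100, 91, 87, 82, 91, 151, 156, 159]
t5 184 [173, 173, 171, 173, 173, 170, 157, 120, 133, 184, 174, 134, 67, 62, 55, 66, 70, 72, 97, 94, 97, 89, 95, 146, 184, 164]
t6 177 [154, 119, 104, 184, 181, 156, 112, 162, 165, 129, 74, 91, 98, 119, 130, 115, 115, 114, 117, 120, 112, 67, 96, 149, 143, 135]
t6 180 [153, 148, 144, 180, 182, 160, 68, 71, 88, 85, 88, 95, 96, 95, 96, 94, 96, 96, 97, 95, 97, 80, 85, 141, 152, 155]
t6 184 [163, 113, 104, 186, 182, 157, 76, 86, 98, 97, 80, 97, 96, 95, 96, 96, 95, 94, 95, 94, 96, 87, 92, 147, 180, 176]
t7 177 [154, 118, 103, 183, 179, 157, 116, 142, 87, 90, 96, 114, 134, 130, 128, 115, 116, 115, 116, 120, 110, 68, 95, 150, 144, 136]
t7 180 [153, 148, 138, 179, 182, 159, 70, 70, 82, 96, 95, 97, 96, 96, 94, 96, 96, 96, 96, 95, 96, 82, 84, 134, 143, 149]
t7 184 [162, 107, 103, 185, 182, 158, 80, 87, 75, 97, 95, 97, 96, 95, 97, 94, 97, 97, 96, 97, 95, 86, 100, 155, 180, 176]
t8 177 [160, 122, 106, 191, 186, 161, 116, 167, 146, 76, 94, 109, 139, 137, 128, 120, 120, 120, 121, 122, 114, 71, 99, 154, 148, 145]
t8 180 [159, 151, 143, 187, 187, 164, 71, 74, 76, 85, 95, 89, 100, 99, 99, 100, 99, 99, 98, 99, 99, 84, 94, 126, 133, 184]
t8 184 [165, 110, 108, 192, 187, 163, 93, 90, 71, 102, 95, 88, 100, 101, 99, 98, 101, 99, 98, 100, 99, 77, 95, 166, 183, 182]
```

```bash
python3 -c "
from bench import manip
print(manip.sign_off())"
```

```text
the job is handed in; nothing more can be done
None
```

The lock stands upright, clamped between jaw and anvil after seven swings (last pull about 7.6 N; grip estimated from the images at about 32 N); the arm is clear and the job is handed in.

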